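# Bolt the specimen carrier for the courier

### The job

Lock the shut specimen carrier for the courier: press its spring catch bar right down with one fingertip and, keeping it down the whole way, push the bolt with the other fingertip all the way home into the keeper on the lid. Then let go so that the catch springs up and locks the bolt. Only press and push; do not grasp or lift anything, and leave the two cups and the vial round the carrier where they stand.

Things in the scene. Friction and masses are not known exactly. Their poses are not given: they have to be found in the camera images.
- carrier: Specimen carrier, a low grey plastic box 250 x 150 x 75 mm with rubber feet, fixed to the worktop. Origin at the centre of its underside; its x axis runs along its length, from the near end to the hinged end of the lid, z up. The half at -x is a fixed deck whose top (75 mm above the origin) carries bolt and catch side by side on an aluminium plate; the half at +x is the white lid, already shut, with the keeper (a small steel staple). The carrier can stand turned.
- bolt (a joint): Slide of the steel bolt along the carrier's +x: 0 = drawn back, 0.040 m = fully home in the keeper (end stop). It starts within 2 mm of 0. About 2 N of friction, no spring. The round rod (12 mm) lies 33 mm to the -y side of the carrier's middle line. The tooth of the catch stands in gaps between lugs on the bolt's flank and blocks the bolt (2.5 mm play) at 0, 0.020 and 0.040 m whenever the catch is up.
- bolt_tab (a point): Middle of the rear (-x) face of the bolt's upright tab, the place to push towards the carrier's +x; moves with the bolt. At bolt 0 it lies at (-0.089, -0.033, 0.112) in the carrier's frame. The tab is a flat steel plate 8 mm thick along x, 26 mm wide along y; its upper edge is 9 mm above this point, and it reaches down to 9 mm above the deck. Behind it (-x) the deck is bare, its top 37 mm below this point.
- catch (a joint): Travel of the spring catch bar, straight down: 0 = up (locking), 0.012 m = lower stop. The bolt is free from 0.005 m down; keep the bar 0.0055 m or more down, best 0.007 to 0.010 m. The spring pushes back with about 2 N at the top and 7 N at the stop, and lifts the bar when it is let go.
- catch_top (a point): Centre of the catch bar's top face; moves with it. At catch 0 it lies at (-0.071, 0.033, 0.101) in the carrier's frame. A dark steel bar, 98 mm long (x), 28 mm wide (y), smooth on top; press it anywhere along its length, also while a fingertip glides along it. Bar and bolt tab are 66 mm apart along y: one fingertip on the bar, the other behind the tab, gripper set across the carrier.
- cup_c: Loose specimen cup with a screw lid, 62 mm across, 65 mm tall, standing beside the carrier's +y side. Origin at the centre of its underside. To be left alone.
- vial_small: Loose small vial, 32 mm across, 75 mm tall, standing beyond the carrier's lid end. Origin at the centre of its underside. To be left alone.
- cup_small: Loose small specimen cup, 41 mm across, 39 mm tall, standing on the worktop to the right of the carrier. Origin at the centre of its underside. To be left alone.

How it is judged (in metres and radians):
On the way, in this order (a step that is already met when the one before it is completed fails the run):
1. the catch bar is pressed right down while the bolt is still drawn back (value of joint catch above 0.0055 m and value of joint bolt below 0.006 m), for 0.1 s.
2. the bolt is pushed home while the catch bar is still held down (value of joint bolt above 0.0375 m and value of joint catch above 0.0055 m), for 0.1 s.
At the end, for the whole second after the job is handed in: The bolt is home in the keeper (at least 37 of 40 mm) and the catch bar has sprung up again (within 1.5 mm of its top position), so that the bolt is locked; both cups and the vial stand upright within 20 mm of where they stood (value of joint bolt above 0.037 m and value of joint catch below 0.0015 m and distance of each of cup_c, vial_small, cup_small from where it was at the start of the episode below 0.02 m and angle between each of cup_c, vial_small, cup_small's own z axis and vertical below 0.2 rad); the robot touches nothing.
It fails at once if the catch was let up with the bolt part of the way along (value of joint bolt between 0.006 and 0.034 m and value of joint catch below 0.004 m).
It fails at once if a cup or the vial was lifted (height (world z) of any of cup_c, vial_small, cup_small above 0.02 m).
It fails at once if a cup or the vial was pushed away or knocked over (distance of any of cup_c, vial_small, cup_small from where it was at the start of the episode above 0.03 m or angle between any of cup_c, vial_small, cup_small's own z axis and vertical above 0.6 rad).
It also fails if it takes over 32 s, if anything falls off the work surface, if the arm or the gripper's body presses on something with over 40 N, if the wrist force passes 120 N, or if a joint passes its speed limit or range.

### The arm

A 6-joint arm with a two-finger parallel gripper is mounted at the origin on a cart in front of the work surface, level with it; the furniture and walls round the work are solid. World frame = base frame: x ahead of the robot, y to its left, z up, the work surface at z = 0. Lengths are in m, angles in degrees, forces in N, time in s.
With the tool pointing down it reaches from about 0.325 to 0.775 m from the base axis. Payload 5.5 kg.
Tool frame: the origin (TCP) lies at the centre of the arm's flange, where the gripper is bolted on; the fingertips stand 182 mm ahead of it and the grasp point (between the pads) lies 163 mm ahead of it; z points along the fingers, y is the direction in which the jaws open and shut (so a half turn about z gives the same grasp; the last joint's range is limited). The gripper opens to 88 mm and grips with 3 to 60 N. Pads are 20 mm wide; open, the fingers measure 115 mm over their backs; the gripper's body (75 mm by 178 mm) begins 61 mm behind the grasp point.
Start: joints at [-76.129, 5.22, 70.514, -0, 104.267, -3.249], TCP at [0.177, -0.573, 0.405] pointing down, gripper open.
Joint ranges: [-164.24, 164.24], [-49.07, 125.15], [9.68, 141.18], [-86.29, 266.29], [3.28, 154.24], [-151.56, 151.56]. Speed limits (degrees/s): [147.25, 147.25, 172.46, 180, 180, 180].

### API

Orientations are given as [roll, pitch, yaw] about the fixed x, y, z axes, in that order (R = Rz(yaw) Ry(pitch) Rx(roll)).
In Python, from station import r gives the robot as it stands. The module is installed in compiled form; this text tells all that it offers. Calls block until the motion is done:
- r.reach(position, orientation): joint-space move of the TCP to a pose.
- r.servo_line(position, rotation=None, speed=0.15): straight line of the TCP; rotation=None keeps the orientation; speed is the mean speed in m/s.
- r.move_joints(angles): joint-space move.
- r.let_go() and r.grab(squeeze=None): open the fingers fully, or close them until they stop; squeeze is the grip in N (None keeps the last).
- r.wait(seconds).
- r.inverse_kinematics(position, orientation): joint angles nearest the present ones, or None.
- r.sense(): the state.
- r.snapshot(name): name is "scene" or "top" or "wrist"; returns a dict with "frame" (384x512x3 uint8, red, green, blue), "fx", "fy", "cx", "cy" (pixels), "R" (3x3) and "t" (3): a world point X has camera coordinates R X + t. Camera axes: x right, y down, z forward; pixel columns grow to the right and rows downward; lengths in m; the calibration is good to about 2 mm. A picture is of the moment at which its call begins. There is no depth.
A pose or a line that the arm cannot do raises r.IKError and nothing moves.
- r.hand_in(): hands the job in, once; it reports no verdict.
The state is a dict: "clock": time; "joints": joint angles; "joint_vel": joint speeds; "joint_torque": joint torques, N m; "tcp_pos": TCP position; "orientation": TCP orientation; "contact_force": force on the tool from outside, world axes, zero at the start; "torque": the same for the moment, N m; "opening": finger opening in m.
Only numpy, scipy, OpenCV 4.12 (cv2) and the standard library are available. Lean on these libraries where they do the work, as an engineer would, in place of code of your own. Each camera call takes 0.05 s, during which the arm holds its last target.

## Working session

There is one attempt and no reset: what is moved stays moved. The work goes in short steps, each a Python script; the robot and the scene stay as the last script left them, time stands still between calls to the robot, and variables do not carry over. Pictures are saved under pics/ and viewed, and the job is handed in when it is done.

```bash
mkdir -p pics; python3 - <<'E'
from station import r
import cv2
s=r.sense();print({k:s[k] for k in('clock','tcp_pos','orientation','contact_force','opening')})
for n in("scene","top","wrist"):
    d=r.snapshot(n);cv2.imwrite(f"pics/{n}0.png",d["frame"][:,:,::-1]);print(n,d["fx"],d["fy"],d["cx"],d["cy"],d["R"],d["t"])
E
```

```text
{'clock': 0.0, 'tcp_pos': array([ 0.17663239, -0.57346958,  0.40353208]), 'orientation': array([-1.79890741e+02, -6.92911044e-03,  1.71210448e+01]), 'contact_force': array([0.12288002, 0.47426048, 0.21093393]), 'opening': 0.08779133448815733}
scene 373.8500356813023 373.8500356813023 252.60541704945447 190.96997056047135 [[ 0.82859543 -0.55983772 -0.00336922]
 [-0.36655581 -0.53795747 -0.75910382]
 [ 0.42316245  0.63022496 -0.65096086]] [-0.42681931  0.36290232  0.63200277]
top 375.04828259989193 375.04828259989193 255.65425821646653 194.29901576192125 [[-0.00324716 -0.999911   -0.01293996]
 [-0.98795811  0.00520948 -0.1546339 ]
 [ 0.15468755  0.01228202 -0.9878871 ]] [0.12071309 0.6006612  0.96689821]
wrist 332.55713833830777 332.55713833830777 258.44037201800484 191.71359493410966 [[ 0.2938765  -0.95583915 -0.00285014]
 [-0.91367684 -0.28178691  0.29290061]
 [-0.28076901 -0.0834725  -0.95613864]] [-0.5985363  -0.03540986  0.39208934]
```

View pics/scene0.png

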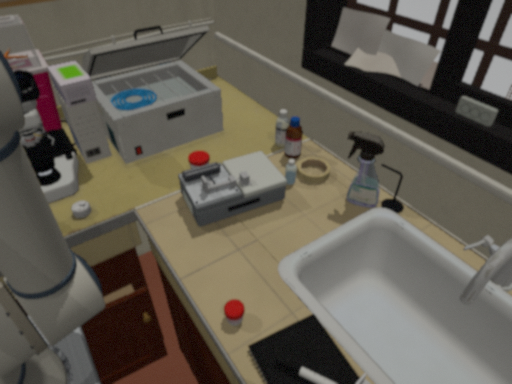

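View pics/top0.png

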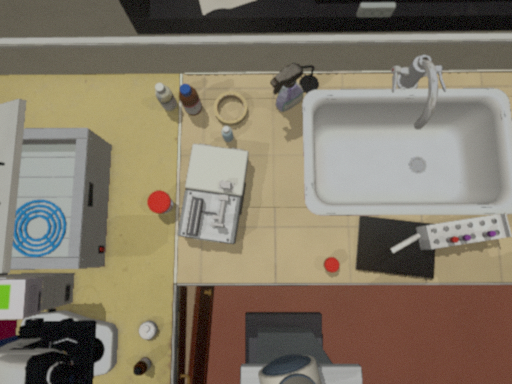

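View pics/wrist0.png

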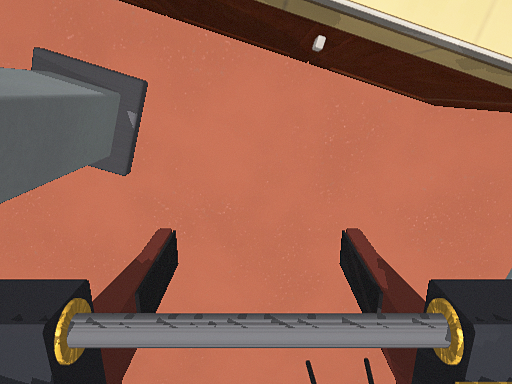

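The top view shows the carrier at about columns 180–247, rows 145–243, with the lid at the far end, the catch bar (dark) at about (195,217) and the bolt at about (222,205). The cups are at (159,202) and (332,265), and the vial is at (227,132). I'll enlarge it next.

```bash
python3 - <<'E'
import cv2
a=cv2.imread("pics/top0.png")[125:260,145:275];b=cv2.resize(a,None,fx=5.0,fy=4.4,interpolation=cv2.INTER_CUBIC)
b=cv2.resize(a,None,fx=4.4,fy=4.4,interpolation=cv2.INTER_CUBIC);cv2.imwrite("pics/top0z.png",b)
a=cv2.imread("pics/scene0.png")[140:230,165:305];cv2.imwrite("pics/scene0z.png",cv2.resize(a,None,fx=5.5,fy=5.5,interpolation=cv2.INTER_CUBIC))
E
```

```text
(no output)
```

View pics/top0z.png

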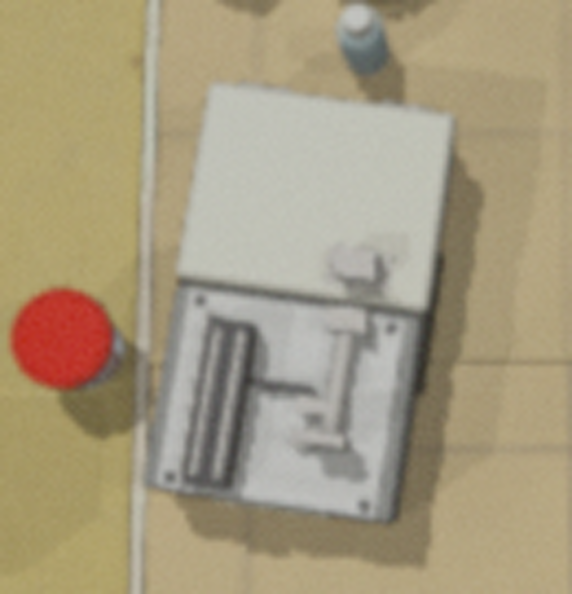

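View pics/scene0z.png

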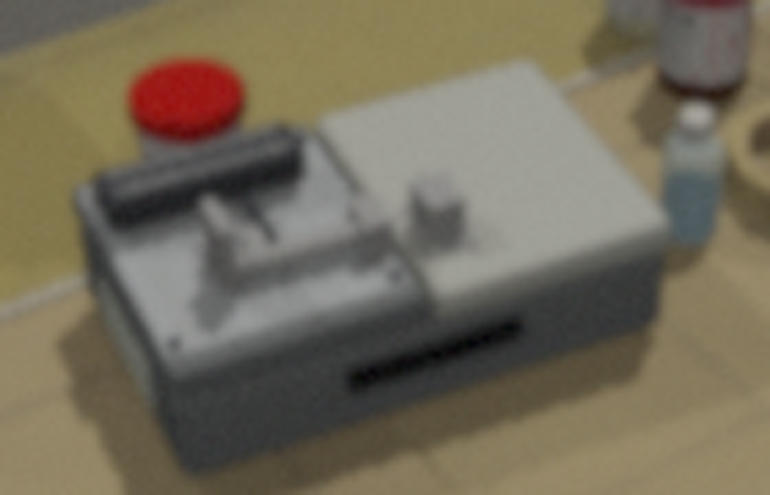

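```bash
cat > h.py <<'E'
import numpy as np
def cast(d,px,z):
    R=np.array(d["R"]);t=np.array(d["t"]);c=-R.T@t
    v=R.T@np.array([(px[0]-d["cx"])/d["fx"],(px[1]-d["cy"])/d["fy"],1]);return c+v*(z-c[2])/v[2]
def proj(d,X):
    p=np.array(d["R"])@np.array(X)+np.array(d["t"]);return d["fx"]*p[0]/p[2]+d["cx"],d["fy"]*p[1]/p[2]+d["cy"]
E
python3 - <<'E'
from station import r
from h import *
d=r.snapshot("top");s=r.snapshot("scene")
f=lambda u,v:((u+.5)/4.4+144.5,(v+.5)/4.4+124.5)
C=[cast(d,f(*p),.075) for p in((211,84),(453,115),(396,521),(148,488))]
for c in C:print(c.round(4),np.round(proj(s,c),1))
C=np.array(C)[:,:2];print(np.linalg.norm(C-np.roll(C,-1,0),axis=1))
o=C.mean(0)
for a in(C[0]-C[3],C[1]-C[2]):print(np.degrees(np.arctan2(a[1],a[0])))
a=C[0]-C[1];print(np.degrees(np.arctan2(-a[0],a[1])),o)
E
```

```text
[0.7357 0.2873 0.075 ] [260.1 149.9]
[0.7151 0.1391 0.075 ] [286.2 179.1]
[0.4699 0.1725 0.075 ] [196.2 208.1]
[0.4897 0.3189 0.075 ] [177.3 174. ]
[0.14961034 0.24746255 0.14770451 0.2479774 ]
-7.319591443150728
-7.759843378877909
-7.905202684350295 [0.60261153 0.22944946]
```

Lid and deck edges give sides of 248 x 149 mm against the nominal 250 x 150. The centre is (0.6026, 0.2294) and the yaw about -7.6°. The open fingers are 88 mm apart inside, wider than the 66 mm bar–tab spacing. So I'll turn the gripper about 18° clockwise to the carrier, with the catch finger leading, to get a solid overlap on both parts. First I'll hover and refine with the wrist camera.

```bash
python3 - <<'E'
from station import r
from h import *
import cv2
o=np.array([.6026,.2294]);y=np.radians(-7.6);Rm=np.array([[np.cos(y),-np.sin(y)],[np.sin(y),np.cos(y)]])
p=o+Rm@[-.09,.003]
print(p,r.inverse_kinematics([*p,.40],[180,0,154.4]),r.inverse_kinematics([*p,.274],[180,0,154.4]))
r.reach([*p,.40],[180,0,154.4])
s=r.sense();print(s["clock"],s["tcp_pos"],s["orientation"],s["joints"],s["contact_force"])
d=r.snapshot("wrist");cv2.imwrite("pics/w1.png",d["frame"][:,:,::-1]);np.savez("w1.npz",**{k:d[k] for k in("fx","fy","cx","cy","R","t")})
print(-np.array(d["R"]).T@d["t"])
d=r.snapshot("top");cv2.imwrite("pics/t1.png",d["frame"][:,:,::-1])
E
```

```text
[0.51378737 0.24427672] [ 22.00214861   0.35148029  76.00727476   0.         103.64124495
 -42.39785139] [ 22.00214861   1.22587609  87.90023873   0.          90.87388518
 -42.39785139]
3.35 [0.51412007 0.24362556 0.39999829] [-1.79994072e+02  7.66350817e-03  1.54322757e+02] [ 2.19315106e+01  3.54656682e-01  7.60042587e+01 -9.93689502e-03
  1.03640296e+02 -4.23935899e+01] [ 0.23765367 -0.02991567 -0.50472111]
[0.4411889  0.27892937 0.37989034]
```

View pics/w1.png

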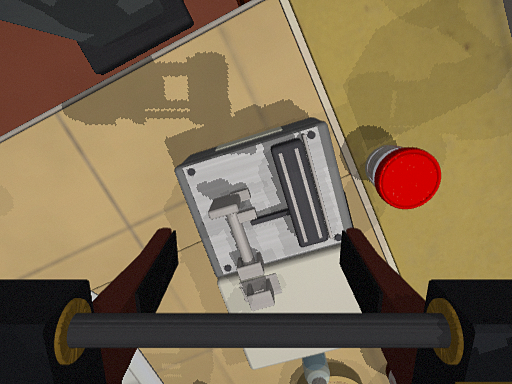

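The wrist view is clear: bar top from about (285,143) to (315,243), bolt tab at about (230,203), deck corners at about (180,168), (325,122), (352,232) and (222,275). I'll overlay the expected points.

```bash
cat >> h.py <<'E'
def pose(o,yd):
    y=np.radians(yd);Rm=np.array([[np.cos(y),-np.sin(y)],[np.sin(y),np.cos(y)]])
    return lambda x,y_,z:np.array([*(np.array(o)+Rm@[x,y_]),z])
E
python3 - <<'E'
from h import *
import cv2
d=np.load("w1.npz");P=pose([.6026,.2294],-7.6)
im=cv2.imread("pics/w1.png");x0,y0=150,90;k=3.5
z=cv2.resize(im[y0:y0+160,x0:x0+220],None,fx=k,fy=k,interpolation=cv2.INTER_CUBIC)
pts={'bar':[(a,b,.101) for a,b in((-.12,.019),(-.12,.047),(-.022,.047),(-.022,.019))],
'tab':[(a,b,.121) for a,b in((-.089,-.046),(-.089,-.020),(-.081,-.020),(-.081,-.046))],
'deck':[(-.125,-.075,.075),(-.125,.075,.075),(0,.075,.075),(0,-.075,.075)]}
for n,c in zip(pts,((0,0,255),(0,255,0),(255,0,0))):
    q=np.array([proj(d,P(*p)) for p in pts[n]]);print(n,q.round(1).tolist())
    cv2.polylines(z,[np.int32((q+.5-[x0,y0])*k-.5)],True,c,1)
cv2.imwrite("pics/w1o.png",z)
E
```

```text
bar [[265.5, 148.2], [297.4, 137.8], [327.1, 239.7], [297.8, 248.3]]
tab [[202.7, 211.8], [232.3, 202.6], [235.5, 211.2], [206.2, 220.3]]
deck [[168.0, 169.5], [322.5, 118.8], [354.6, 239.6], [214.2, 280.5]]
```

View pics/w1o.png

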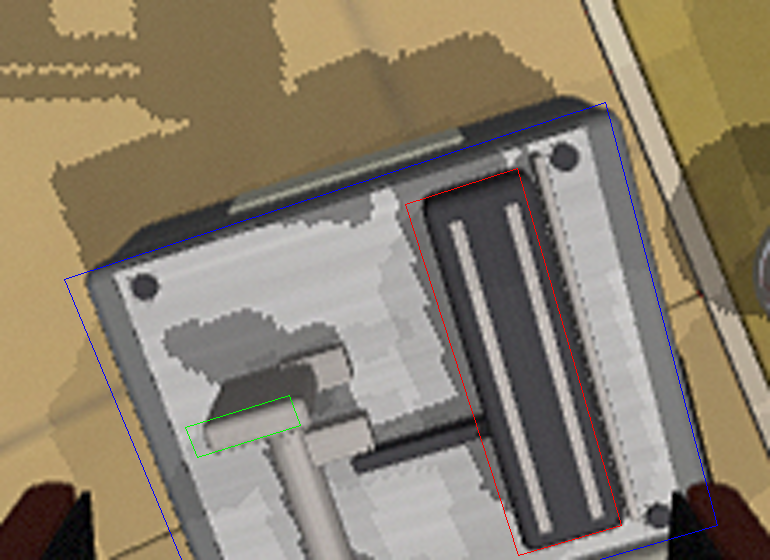

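```bash
python3 - <<'E'
from h import *
import cv2
from scipy.spatial.transform import Rotation as Ro
d=np.load("w1.npz");T=np.array([0.51412007,0.24362556,0.39999829]);R=Ro.from_euler('xyz',[-179.994,.0077,154.3228],degrees=True).as_matrix()
im=cv2.imread("pics/w1.png");x0,y0=130,200;k=3
z=cv2.resize(im[y0:y0+130,x0:x0+260],None,fx=k,fy=k,interpolation=cv2.INTER_CUBIC)
for s in(-1,1):
  for x in(-.01,.01):
    for y in (.044,.0575):
      q=np.array(proj(d,T+R@[x,s*y,.182]));print(s,x,y,q.round(1));cv2.drawMarker(z,tuple(np.int32((q+.5-[x0,y0])*k-.5).tolist()),(0,255,0),0,12,1)
cv2.imwrite("pics/w1f.png",z)
E
```

```text
-1 -0.01 0.044 [177.2 264.5]
-1 -0.01 0.0575 [152.4 264.6]
-1 0.01 0.044 [174.5 230.7]
-1 0.01 0.0575 [148.9 230.8]
1 -0.01 0.044 [338.5 264.4]
1 -0.01 0.0575 [363.2 264.4]
1 0.01 0.044 [341.1 230.6]
1 0.01 0.0575 [366.7 230.6]
```

View pics/w1f.png

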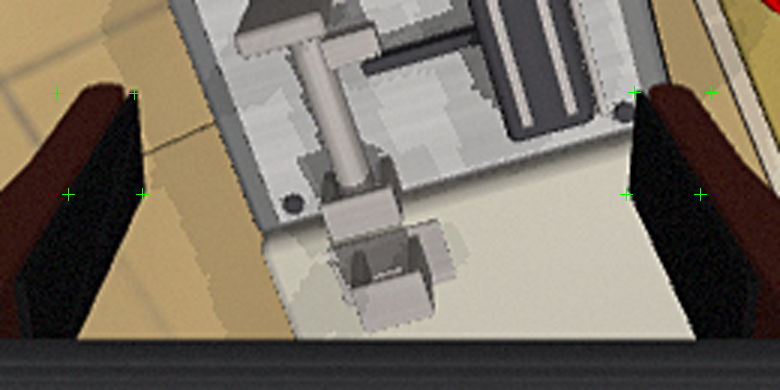

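```bash
python3 - <<'E'
from h import *
d=np.load("w1.npz");y=np.radians(-7.6);Rm=np.array([[np.cos(y),-np.sin(y)],[np.sin(y),np.cos(y)]])
f=lambda u,v:((u+.5)/3.5+149.5,(v+.5)/3.5+89.5)
for u,v,z,e in((471.5,187.5,.101,(-.12,.033)),(573.5,536.5,.101,(-.022,.033)),(252,410,.121,(-.089,-.033)),(257,440,.121,(-.081,-.033)),(88,285,.075,(-.125,-.075)),(145,287,.075,(0,0)),(564,157,.075,(0,0)),(658,514,.075,(0,0))):
    w=cast(d,f(u,v),z)[:2];print(w.round(4),"carrier",(Rm.T@(w-[.6026,.2294])).round(4),e)
E
python3 -c "
import cv2
a=cv2.imread('pics/w1.png')[130:250,180:350];cv2.imwrite('pics/w1z.png',cv2.resize(a,None,fx=4.6,fy=4.6,interpolation=cv2.INTER_CUBIC))"
```

```text
[0.4893 0.2802] carrier [-0.1191  0.0353] (-0.12, 0.033)
[0.5846 0.2664] carrier [-0.0227  0.0343] (-0.022, 0.033)
[0.5112 0.2117] carrier [-0.0883 -0.0296] (-0.089, -0.033)
[0.5184 0.2093] carrier [-0.0808 -0.031 ] (-0.081, -0.033)
[0.4729 0.1766] carrier [-0.1216 -0.0695] (-0.125, -0.075)
[0.48   0.1901] carrier [-0.1163 -0.0551] (0, 0)
[0.4969 0.3053] carrier [-0.1148  0.0612] (0, 0)
[0.6019 0.2897] carrier [-0.0086  0.0597] (0, 0)
```

View pics/w1z.png

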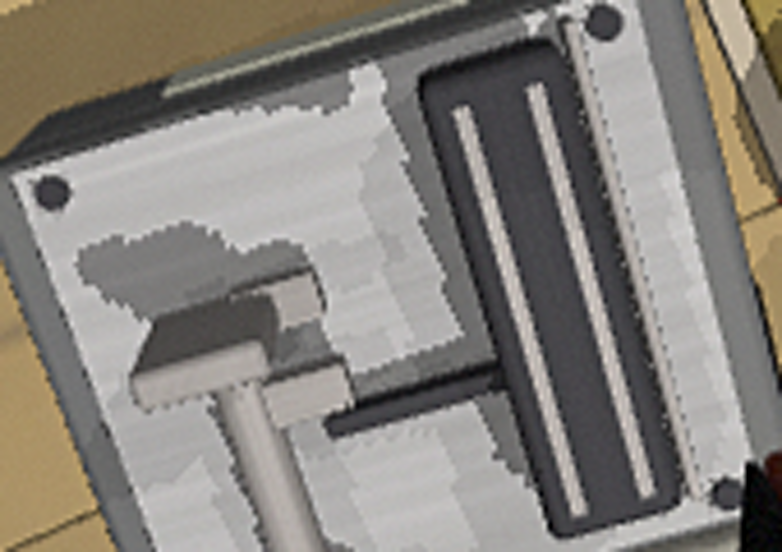

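The finger tips project onto their image to within 1 px, so I trust the wrist camera. It puts the carrier about 1.5 mm further along its +y, with yaw about -8.3°. There's also a thin light strip beside the bar, outboard of it. I'll move to the pre-press pose with the tips above the tab and look again there.

```bash
python3 - <<'E'
from station import r
from h import *
import cv2
P=pose([.6028,.2309],-8.3)
r.servo_line(P(-.0895,.003,.312),[180,0,153.7],speed=.08)
s=r.sense();print(s["clock"],s["tcp_pos"],P(-.0895,.003,.312),s["orientation"],s["contact_force"])
d=r.snapshot("wrist");cv2.imwrite("pics/w2.png",d["frame"][:,:,::-1]);np.savez("w2.npz",**{k:d[k] for k in("fx","fy","cx","cy","R","t")})
z=cv2.resize(d["frame"][90:290,130:390,::-1],None,fx=3,fy=3,interpolation=cv2.INTER_CUBIC)
for n,c in (([(-.12,.019,.101),(-.12,.047,.101),(-.022,.047,.101),(-.022,.019,.101)],(0,0,255)),([(-.089,-.046,.121),(-.089,-.020,.121),(-.081,-.020,.121),(-.081,-.046,.121)],(0,255,0))):
    q=np.array([proj(d,P(*p)) for p in n]);cv2.polylines(z,[np.int32((q+.5-[130,90])*3-.5)],True,c,1)
cv2.imwrite("pics/w2o.png",z)
d=r.snapshot("scene");cv2.imwrite("pics/s2.png",cv2.resize(d["frame"][110:230,145:305,::-1],None,fx=4.8,fy=4.8,interpolation=cv2.INTER_CUBIC))
E
```

```text
4.7 [0.51480316 0.24682941 0.31287286] [0.51467051 0.24678846 0.312     ] [1.79939071e+02 5.51478505e-02 1.53700607e+02] [-0.96320303  0.52898603 -0.13103582]
```

View pics/w2o.png

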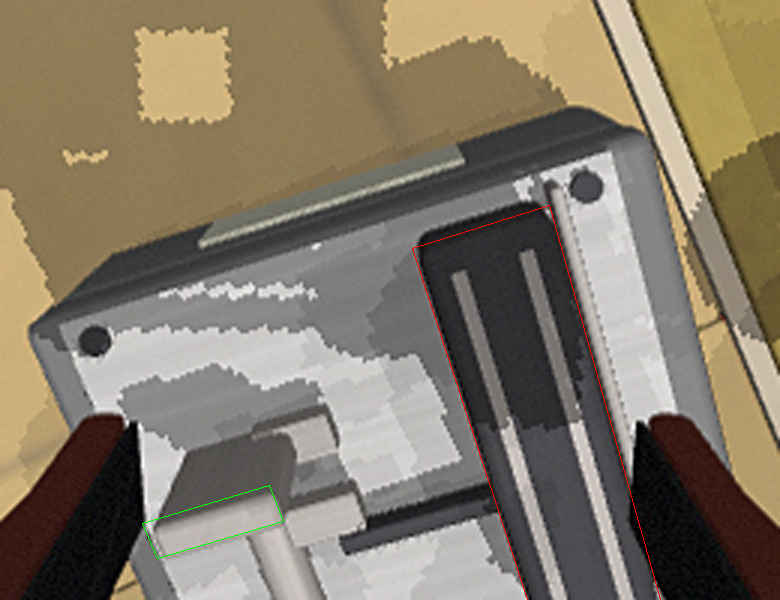

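View pics/w2.png

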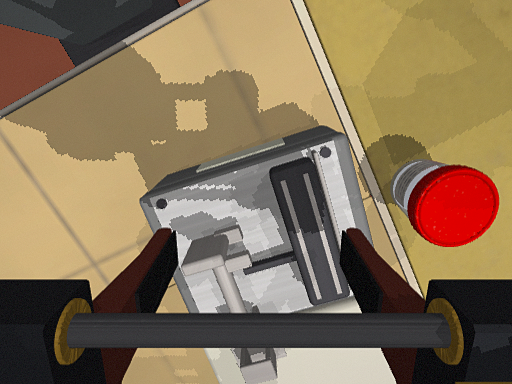

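View pics/s2.png

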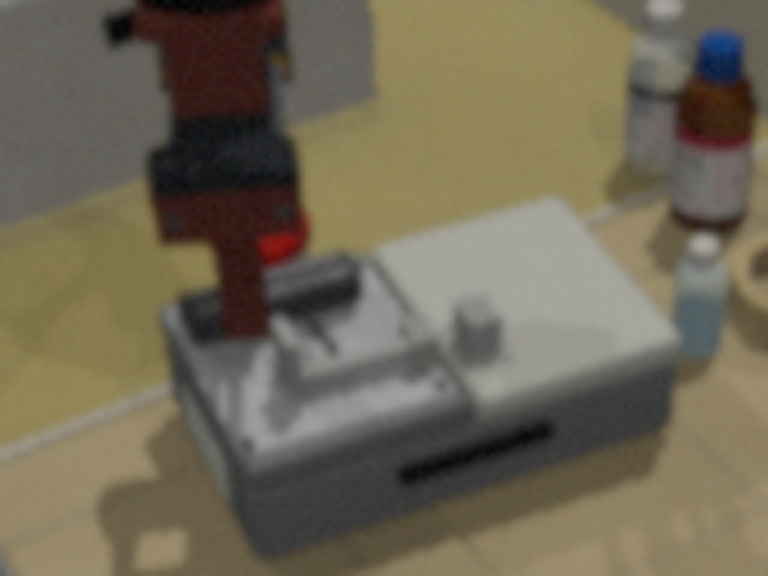

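```bash
python3 - <<'E'
from h import *
import cv2
d1=np.load("w1.npz");d2=np.load("w2.npz")
def PM(d): return np.array([[d["fx"],0,d["cx"]],[0,d["fy"],d["cy"]],[0,0,1]])@np.c_[d["R"],d["t"]]
y=np.radians(-8.3);Rm=np.array([[np.cos(y),-np.sin(y)],[np.sin(y),np.cos(y)]])
f1=lambda u,v:((u+.5)/3.5+149.5,(v+.5)/3.5+89.5)
f2=lambda u,v:((u+.5)/3+129.5,(v+.5)/3+89.5)
for n,a,b in(("strip",(540,155),(553,185)),("screwR",(564,157),(586,187)),("screwL",(145,287),(94,341)),("barcornerL",(425,205),(420,240)),("tabrearL",(205,420),(160,515))):
    X=cv2.triangulatePoints(PM(d1),PM(d2),np.array(f1(*a)),np.array(f2(*b)))[:,0];X=X[:3]/X[3]
    print(n,(Rm.T@(X[:2]-[.6028,.2309])).round(4),X[2].round(4))
E
```

```text
strip [-0.1173  0.0523] 0.0722
screwR [-0.1162  0.0578] 0.0793
screwL [-0.1163 -0.0572] 0.0785
barcornerL [-0.1127  0.0198] 0.0652
tabrearL [-0.0861 -0.0457] 0.1126
```

Triangulation is rough, but the screws come out at y = ±0.0575, which is symmetric and confirms the pose. The strip lies near deck height, below the pressing level. Next I'll set the fingers and press in steps while watching the force.

```bash
python3 - <<'E'
from station import r
from h import *
import cv2
P=pose([.6028,.2309],-8.3)
O=[180,0,180-8.3-19]
def st(n):
    s=r.sense();print(n,round(s["clock"],2),s["tcp_pos"].round(4),s["contact_force"].round(2))
X=-.0895
r.servo_line(P(X,.0037,.300),O,speed=.05);st("a")
for z in(.288,.284,.281,.278,.2755):
    r.servo_line(P(X,.0037,z),speed=.04);st(z)
print(P(X,.0037,0))
d=r.snapshot("wrist");cv2.imwrite("pics/w3.png",d["frame"][:,:,::-1])
d=r.snapshot("scene");cv2.imwrite("pics/s3.png",cv2.resize(d["frame"][110:230,145:305,::-1],None,fx=4.8,fy=4.8,interpolation=cv2.INTER_CUBIC))
E
```

```text
a 5.19 [0.5146 0.2475 0.2992] [-0.37  0.54 -0.08]
0.288 5.64 [0.5147 0.2474 0.2876] [0.88 0.04 0.46]
0.284 5.89 [0.5147 0.2475 0.2838] [ 0.41  0.05 -0.47]
0.281 6.14 [0.5149 0.2475 0.2813] [0.95 0.63 2.17]
0.278 6.39 [0.5149 0.2476 0.2783] [1.53 0.09 2.99]
0.2755 6.64 [0.5149 0.2475 0.2758] [0.35 0.81 3.49]
[0.51477156 0.24748113 0.        ]
```

View pics/w3.png

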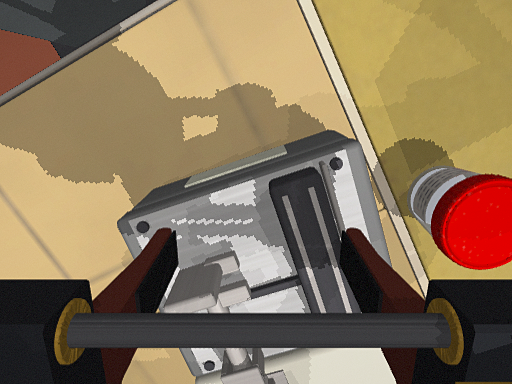

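View pics/s3.png

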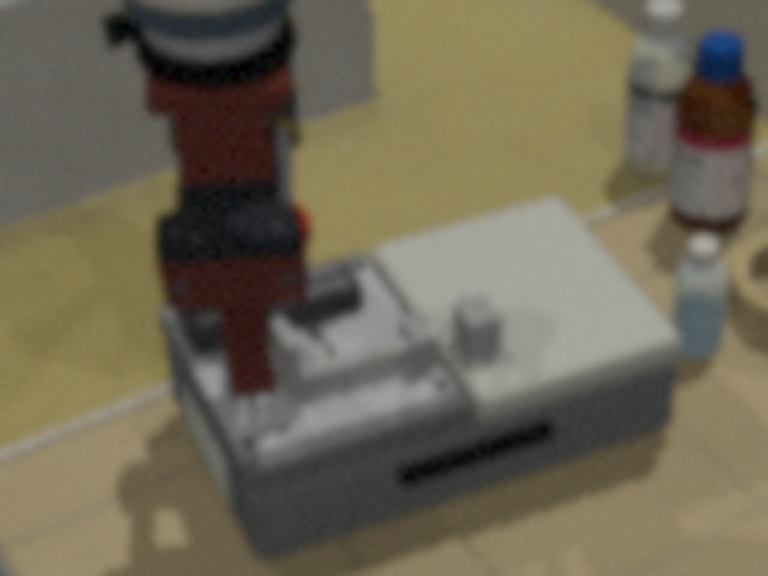

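```bash
python3 - <<'E'
from station import r
from h import *
P=pose([.6028,.2309],-8.3)
def st(n):
    F=[]
    for i in range(8): r.wait(.03);F.append(r.sense()["contact_force"])
    s=r.sense();print(n,round(s["clock"],2),s["tcp_pos"].round(4),np.mean(F,0).round(2))
st(0)
for z in (.274,.2725): r.servo_line(P(-.0895,.0037,z),speed=.04);st(z)
E
```

```text
0 7.01 [0.5149 0.2475 0.2757] [1.5  1.01 4.11]
0.274 7.53 [0.5149 0.2475 0.2742] [1.86 1.17 4.9 ]
0.2725 8.04 [0.5148 0.2475 0.2729] [1.63 0.71 5.76]
```

The upward force rises like a spring, 4.1 to 4.9 to 5.8 N. That means about 9–10 mm depth, short of the stop. Now I push along carrier +x in segments, monitoring the force.

```bash
python3 - <<'E'
from station import r
from h import *
import cv2
P=pose([.6028,.2309],-8.3);u=P(1,0,0)-P(0,0,0);l=P(0,1,0)-P(0,0,0)
def st(n):
    F=[]
    for i in range(4): r.wait(.03);F.append(r.sense()["contact_force"])
    s=r.sense();F=np.mean(F,0);print(n,round(s["clock"],2),s["tcp_pos"].round(4),"along/lat/z",(F@u).round(2),(F@l).round(2),F[2].round(2));return F@u
for X in (-.084,-.078,-.068,-.058,-.052,-.048,-.046,-.0445):
    r.servo_line(P(X,.0037,.2727),speed=.03);f=st(X)
    if f<-7: break
    if X==-.068:
        d=r.snapshot("wrist");cv2.imwrite("pics/w4.png",d["frame"][:,:,::-1])
d=r.snapshot("wrist");cv2.imwrite("pics/w5.png",d["frame"][:,:,::-1])
E
```

```text
-0.084 8.51 [0.5199 0.2467 0.2727] along/lat/z -0.7 0.65 5.81
-0.078 8.99 [0.5256 0.2459 0.2726] along/lat/z -2.22 0.18 6.26
-0.068 9.61 [0.5354 0.2445 0.2726] along/lat/z -2.82 -0.35 6.56
-0.058 10.28 [0.5453 0.243  0.2726] along/lat/z -3.16 -0.01 6.18
-0.052 10.76 [0.5513 0.2421 0.2726] along/lat/z -3.01 -0.38 6.25
-0.048 11.18 [0.5552 0.2416 0.2726] along/lat/z -3.47 -0.15 6.04
-0.046 11.56 [0.557  0.2413 0.2725] along/lat/z -3.32 -0.81 6.29
-0.0445 11.94 [0.5585 0.2411 0.2726] along/lat/z -3.51 0.14 7.08
```

View pics/w5.png

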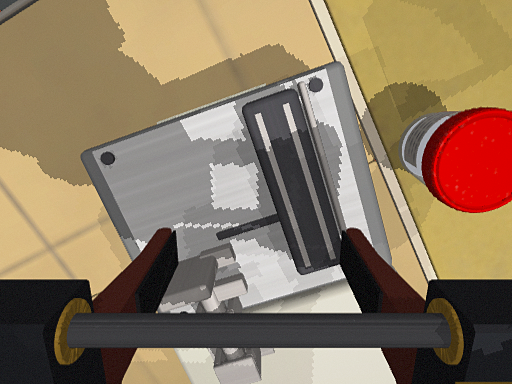

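The bolt follows with steady friction of about 3 N and hasn't reached its end stop. The catch is still held at about 6 N. I'll go on in 1 mm steps until the stop is felt.

```bash
python3 - <<'E'
from station import r
from h import *
import cv2
P=pose([.6028,.2309],-8.3);u=P(1,0,0)-P(0,0,0);l=P(0,1,0)-P(0,0,0)
def st(n):
    F=[]
    for i in range(5): r.wait(.03);F.append(r.sense()["contact_force"])
    s=r.sense();F=np.mean(F,0);print(n,round(s["clock"],2),"x",((s["tcp_pos"]-P(0,0,0))@u).round(4),"along/lat/z",(F@u).round(2),(F@l).round(2),F[2].round(2));return F@u
X=-.0445
while X<-.0385:
    X+=.001
    r.servo_line(P(X,.0037,.2727),speed=.03);f=st(X)
    if f<-8: break
d=r.snapshot("wrist");cv2.imwrite("pics/w6.png",d["frame"][:,:,::-1])
E
```

```text
-0.0435 12.41 x -0.0444 along/lat/z -4.22 -0.14 6.59
-0.042499999999999996 12.82 x -0.0434 along/lat/z -4.48 -0.07 6.69
-0.041499999999999995 13.24 x -0.0425 along/lat/z -5.1 -0.36 7.41
-0.040499999999999994 13.66 x -0.042 along/lat/z -8.71 -0.78 8.89
```

View pics/w6.png

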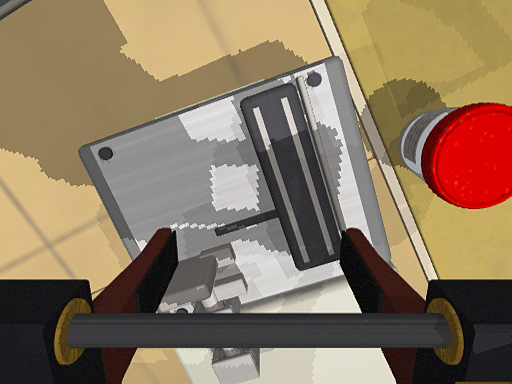

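A stop is felt (along-force -5 to -8.7 N, motion stalls). Before letting go I'll check the tab position in the picture.

```bash
python3 - <<'E'
from station import r
from h import *
import cv2
P=pose([.6028,.2309],-8.3)
d=r.snapshot("wrist");im=d["frame"][:,:,::-1]
x0,y0,k=140,210,4
z=cv2.resize(im[y0:y0+140,x0:x0+200],None,fx=k,fy=k,interpolation=cv2.INTER_CUBIC)
for b,c in((.04,(0,255,0)),(.034,(0,0,255))):
    q=np.array([proj(d,P(a+b,y,.121)) for a,y in((-.089,-.046),(-.089,-.020),(-.081,-.020),(-.081,-.046))])
    cv2.polylines(z,[np.int32((q+.5-[x0,y0])*k-.5)],True,c,1)
for zz in (.101,.091):
    q=np.array([proj(d,P(a,y,zz)) for a,y in((-.12,.019),(-.12,.047),(-.022,.047),(-.022,.019))])
    cv2.polylines(z,[np.int32((q+.5-[x0,y0])*k-.5)],True,(255,0,0) if zz>.1 else (0,255,255),1)
cv2.imwrite("pics/w7.png",z)
d=r.snapshot("scene");cv2.imwrite("pics/s7.png",cv2.resize(d["frame"][110:230,145:305,::-1],None,fx=4.8,fy=4.8,interpolation=cv2.INTER_CUBIC))
E
```

```text
(no output)
```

View pics/w7.png

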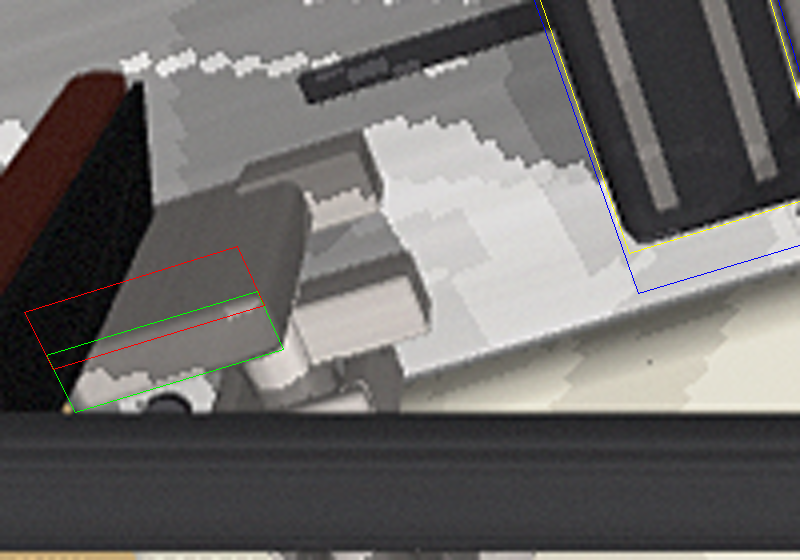

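View pics/s7.png

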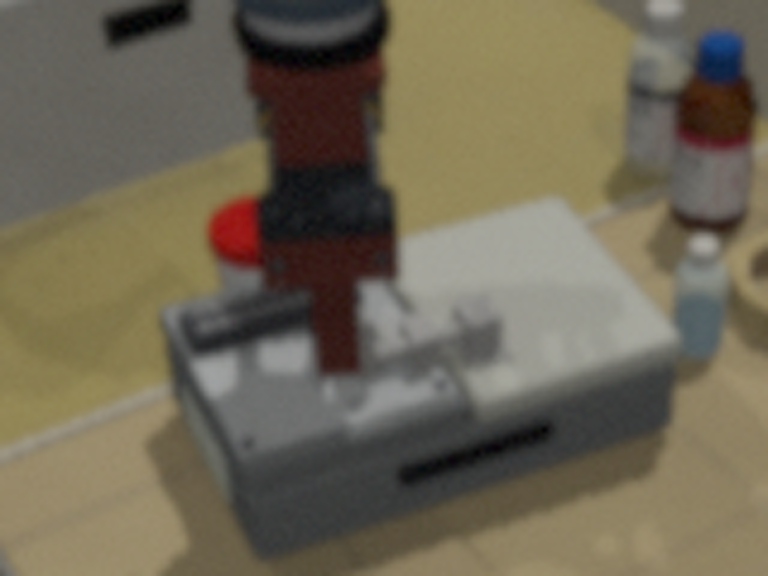

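The bar matches the outline for 10 mm down (yellow) and the tab's upper edges match bolt = 40 mm (green); in the scene view the rod reaches into the keeper. I'll back off 2 mm while still pressing, then lift straight up.

```bash
python3 - <<'E'
from station import r
from h import *
import cv2
P=pose([.6028,.2309],-8.3)
r.servo_line(P(-.044,.0037,.2727),speed=.03)
r.servo_line(P(-.044,.0037,.330),speed=.06)
r.servo_line(P(-.085,.0037,.400),speed=.12)
r.wait(.3);s=r.sense();print(s["clock"],s["tcp_pos"],s["contact_force"])
d=r.snapshot("wrist");im=d["frame"][:,:,::-1]
x0,y0,k=140,100,3.2
z=cv2.resize(im[y0:y0+180,x0:x0+240],None,fx=k,fy=k,interpolation=cv2.INTER_CUBIC)
for b,c in((.04,(0,255,0)),):
    q=np.array([proj(d,P(a+b,y,.121)) for a,y in((-.089,-.046),(-.089,-.020),(-.081,-.020),(-.081,-.046))])
    cv2.polylines(z,[np.int32((q+.5-[x0,y0])*k-.5)],True,c,1)
for zz in (.101,.091):
    q=np.array([proj(d,P(a,y,zz)) for a,y in((-.12,.019),(-.12,.047),(-.022,.047),(-.022,.019))])
    cv2.polylines(z,[np.int32((q+.5-[x0,y0])*k-.5)],True,(255,0,0) if zz>.1 else (0,255,255),1)
cv2.imwrite("pics/w8.png",z)
d=r.snapshot("top");cv2.imwrite("pics/t8.png",d["frame"][:,:,::-1])
E
```

```text
16.3083 [0.51944188 0.24676459 0.39919842] [-0.19996454  0.205608   -0.33207237]
```

View pics/w8.png

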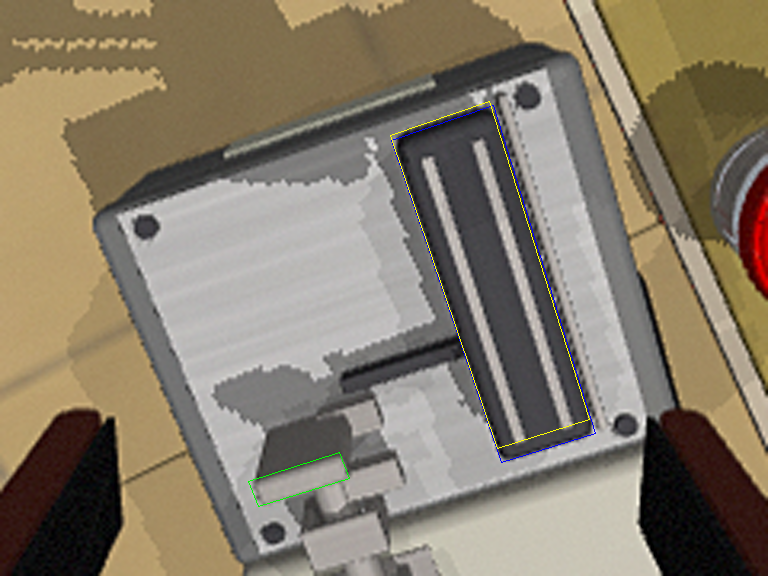

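View pics/t8.png

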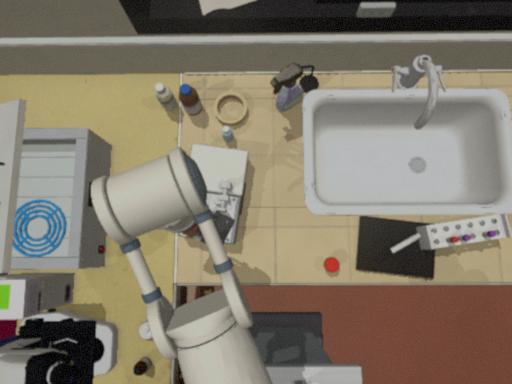

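The tab sits on the outline for bolt = 40 mm, and the bar fills the "up" (blue) outline again. The vial (227,132) and the small cup (332,265) are unmoved. The near cup is hidden in the top view but stands upright in the wrist view. Nothing is being touched, so I'm handing in.

```bash
python3 - <<'E'
from station import r
r.hand_in();print(r.sense()["clock"])
E
```

```text
the job is handed in; nothing more can be done
the job is handed in; nothing more can be done
```

The bolt is home in the keeper and the catch has sprung up behind it, as far as my last pictures show. I handed the job in at about 16.4 s; it reports no verdict.

**What I did:** I turned the gripper about 19° to the carrier, because the open fingers are wider apart than the bar and the tab. I pressed the catch bar about 10 mm down, pushed the bolt along until it hit its end stop, backed off 2 mm with the bar still down, and lifted clear.

**Last checks:**
- **Bolt:** the tab lies on the outline I drew for 40 mm of travel.
- **Catch:** while pressed, the bar matched the outline for 10 mm down at full bolt travel. After release it filled the outline for "up".
- **Cups and vial:** the vial and the small cup are where they were. The larger cup (`cup_c`) was hidden by the arm in the last top view, so I saw it upright only in the wrist view.
- **Robot:** it touches nothing; the remaining force reading is about 0.4 N, within the sensor's noise.

**Where measurements disagreed:**
- The top and wrist cameras differed by 1.5–2 mm and 0.7° on the carrier's pose. I used the wrist camera, since it matched the visible fingertips to within 1 pixel.
- The end stop came about 2 mm later than the geometry predicted.
- My two-view triangulation was too rough to trust for heights.

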